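# Close the hinged clamp ring of a bench pressure vessel and hold it shut

### The job

Close up the small pressure vessel for its leak test: turn its head by the square valve block until the outlet nozzle faces the index blade on the clamp, and only then swing the hinged half of the clamp ring fully shut and push the locking pin from the rack down through the lined-up holes until the underside of its knob sits on the lug. Finish holding: pinch the clamp's two end lugs together between the fingers and keep them squeezed shut, without letting go. Leave the plug in the rack, the spanner, the spare seal and the beaker where they are.

Things in the scene. Friction and masses are not known exactly. Their poses are not given: they have to be found in the camera images.
- stand: Fixed stand with an upright stainless vessel (64 mm diameter), its head and a hinged clamp ring (96 mm outer diameter, 86 to 116 mm above the bench). Origin on the bench on the vessel axis, z up. x points from the clamp's hinge (x = -58) to the pin hole (x = +65). +y side: fixed half of the ring, post, index blade; -y side: swinging half. Highest: valve block (150), index blade (130).
- vessel_head (a joint): Angle of the vessel's head about the vertical vessel axis, rad. 0: the outlet nozzle faces the index blade. Positive: the nozzle is turned clockwise (seen from above) away from the blade, towards the pin side. The head turns stiffly (about 0.12 N m), stays where it is left and can go past 0 either way (1.6 rad).
- valve_block (a point): Centre of the square valve block on top of the head, on the vessel axis: 30 x 30 across and 36 high (18 above and below this point), sides square to the nozzle. The nozzle (up to 15 mm diameter) sticks out of the middle of one side, so pinch the two sides left and right of it. The clamp ring's top is 13 mm below this point.
- nozzle_tip (a point): End of the outlet nozzle, a hose barb that sticks out level from the valve block, 50 mm from the vessel axis.
- index_mark (a point): Inner edge of the index blade, an upright plate 3 mm thick, 14 mm long along the radius and 14 mm high, standing on the fixed half of the clamp 57 to 71 mm from the vessel axis, on the stand's +y side.
- swing_half (a joint): Opening angle of the swinging half of the clamp about its vertical hinge, rad. 0: fully shut against its stop; it grows as the free end swings away to the stand's -y side (clockwise from above). Stiff hinge (0.2 N m), stays where it is left.
- swing_hinge (a point): Hinge axis of the clamp, half-way up the ring (101 mm above the bench), 58 mm from the vessel axis on the stand's -x side.
- swing_lug_face (a point): Centre of the outer face of the swinging half's end lug (the lug is swing_half_c0): a flat upright face 40 mm long (along the half) and 30 mm high, looking along the stand's -y when shut; push here to close, press here to keep shut. From the hinge it lies 123 mm along the half and 27 mm outward.
- fixed_lug_face (a point): Centre of the outer face of the fixed half's end lug (the lug is stand_c0): the same size, looking along the stand's +y. With the clamp shut the two outer faces are parallel and 54 mm apart, the pin half-way between them, its knob's top 45 mm above their centres. The lugs overhang, with 70 mm free below them.
- pin_seat (a point): Mouth of the upright hole (12 mm diameter) for the locking pin, in the top face of the fixed fork, 116 mm above the bench. The hole runs through the upper fork cheek, the swinging half's tongue and the lower cheek, 30 mm in all.
- pin_knob (a point): Centre of the knob of the locking pin: a loose 100 g steel pin, standing upright in one of the rack's two holes. Knob: a cylinder of 22 mm diameter and 30 mm height (15 above and below this point). Shank: 10 mm diameter, 44 mm long below the knob, tapered over the last 4 mm.
- pin_shoulder (a point): Point on the pin's axis in the flat underside of its knob, 15 mm below pin_knob and 44 mm above the pin's tip; the pin's z axis points from tip to knob.
- rack: Fixed white plastic block 56 (x) x 124 (y) x 58 high, with two upright holes 12 mm wide at y = -32 and +32: one holds the locking pin, the other the blanking plug. Origin under its centre.
- blanking_plug: Bystander: loose plug with a flat round head of 32 mm diameter and 12 mm height on a 10 mm shank, in the other hole of the rack. Origin at the bottom of its 30 mm shank.
- spanner: Bystander: spanner 170 mm long lying on the bench.
- spare_seal: Bystander: flat white seal ring, 72 mm outer diameter, 5 mm thick, lying on the bench.
- beaker: Bystander: glass beaker, 68 mm diameter and 90 mm high, on the bench.
There are look-alikes about, which are no part of the job. Of the things like the part that bears pin_knob, leave any that is brown or red; of the rest the smaller one is meant.

How it is judged:
On the way, in this order (a step that is already met when the one before it is completed fails the run):
1. the outlet nozzle faces the index blade, with the clamp still open (value of joint vessel_head between -0.1 and 0.1 rad and value of joint swing_half above 0.25 rad), for 0.2 s.
2. the swinging half is shut and the nozzle still faces the blade (value of joint swing_half below 0.016 rad and value of joint vessel_head between -0.1 and 0.1 rad), for 0.2 s.
3. the locking pin is through the holes with its knob down on the lug (horizontal distance between pin_shoulder and pin_seat below 0.004 m and z of pin_shoulder in the frame of stand below 0.119 m and angle between pin_shoulder's own z axis and vertical below 0.08 rad and value of joint swing_half below 0.02 rad), for 0.2 s.
At the end, for the whole second after the job is handed in: The gripper is still squeezing both end lugs of the clamp (more than 5 N on each), the swinging half is shut to within 0.016 rad (2 mm at the lug), the nozzle faces the index blade to within 0.1 rad, and the locking pin stands in its hole with the underside of its knob within 3 mm of the lug (all of step 2 and contact force between the fingers and swing_half_c0 above 5 N and contact force between the fingers and stand_c0 above 5 N and horizontal distance between pin_shoulder and pin_seat below 0.004 m and z of pin_shoulder in the frame of stand below 0.119 m and angle between pin_shoulder's own z axis and vertical below 0.08 rad); the arm keeps its last pose, push and grip.
It fails at once if a bystander (plug, spanner, spare seal, beaker) is moved by more than 25 mm (distance of any of blanking_plug, spanner, spare_seal, beaker from where it was at the start of the episode above 0.025 m).
It also fails if it takes over 70 s, if anything falls off the work surface, if the arm or the gripper's body presses on something with over 40 N, if the wrist force passes 120 N, or if a joint passes its speed limit or range.

### The arm

A 7-joint arm with a two-finger parallel gripper is mounted at the origin on the work surface. World frame = base frame: x ahead of the robot, y to its left, z up, the work surface at z = 0. Lengths are in m, angles in rad, forces in N, time in s.
With the tool pointing down it reaches from about 0.425 to 0.875 m from the base axis. Payload 4.7 kg.
Tool frame: the origin (TCP) lies where the fingers leave the gripper's body, on its centre line; the fingertips stand 70 mm ahead of it and the grasp point (between the pads) lies 51 mm ahead of it; z points along the fingers, y is the line along which they close (so a half turn about z gives the same grasp; the last joint's range is limited). The gripper opens to 87 mm and grips with 3 to 60 N. Pads are 19 mm wide; open, the fingers measure 117 mm over their backs; the gripper's body (75 mm by 190 mm) begins 51 mm behind the grasp point.
Start: joints at [1.175, 0.321, -0.07, 1.45, 0.023, 1.371, -0.057], TCP at [0.259, -0.596, 0.292] pointing down, gripper open.
Joint ranges: [-2.86, 2.86], [-0.3, 2.09], [-1.38, 1.24], [0.06, 2.45], [-1.56, 4.7], [0.09, 2.05], [-2.69, 2.69]. Speed limits (rad/s): [2.57, 2.57, 3.14, 3.14, 3.14, 3.14, 3.14].

### API

Orientations are given as a rotation vector (axis times angle).
In Python, from bench import get_state, get_image, get_calibration, close_job gives the robot as it stands.
- The arm moves only by the tool send_rows, never from a script. Its argument "rows" is a list of rows, each an object of numbers: "hand": the finger opening in mm, from 0 to 87; "x", "y", "z": the shift along the world's x, y, z in mm; "roll": the turn about the world's z in degrees. A call has 1 to 10 rows; each row shifts and turns the commanded pose from where the row before left it; what a row does not reach is not made up. A row lasts 1/10 s, in which the tool goes at most 50 mm and 8.59 degrees, less where a joint would pass 70% of its speed; a pose out of reach is approached as far as the arm can. A call is refused whole if a number of a shift passes 50 or a number of a turn 8.59, either way. A call with a gripper value outside its range is refused whole. The fingers move at their own pace and stop on an object; "force" is the grip in N (left out, the last holds). Time passes only in rows, so rows that do not move let the fingers close. It gives the time, the measured TCP pose, the force, the opening and the grip force at its end, in the units of the state.
- get_state(): the state, without advancing time (a new reading comes with each control period).
- get_image(name): name is "scene" or "side" or "wrist"; returns the picture (400x640x3 uint8, blue, green, red); there is no depth.
- get_calibration(name): a dict with "mtx" (3x3 intrinsics, pixels), "D" ([k1, k2, p1, p2, k3] as OpenCV has them; the pictures are not rectified), "world_from_camera" (4x4, takes a point from camera to world coordinates). Camera axes: x right, y down, z forward; pixel columns grow to the right and rows downward; lengths in m; the calibration is good to about 2 mm. A picture is of the moment at which its call begins: read the wrist's pose just before it. get_calibration takes no time and is no camera call; for the wrist camera it gives the pose at the moment of the call.
- close_job(): hands the job in; it is judged then, once.
The state is a dict: "time": time; "joint_positions": joint angles; "qd": joint speeds; "joint_torque": joint torques, N m; "position": TCP position; "tool_rot": TCP orientation; "ft_force": force on the tool from outside, world axes, zero at the start; "torque": the same for the moment, N m; "grip_width": opening from 0.0 (shut) to 1.0 (fully open); "grip_force": force on a finger pad.
Only numpy, scipy, OpenCV 4.12 (cv2) and the standard library are available. Lean on these libraries where they do the work, as an engineer would, in place of code of your own. Each camera call takes 0.05 s, during which the arm holds its last target. There are 200 camera calls.

## Working session

There is one attempt and no reset: what is moved stays moved. The work goes in short steps, Python scripts to look and compute and a tool call to move; the robot and the scene stay as the last step left them, time stands still between calls to the robot, and variables do not carry over. Pictures are saved under pics/ and viewed, at most 10 in all, crops included, and the job is handed in when it is done.

Besides the shell and the picture viewer there is one more tool, called after "Request:" in YAML: its name, and indented under it one key for each argument. send_rows: Moves the arm, as the interface text tells. Its arguments: {"type":"object","properties":{"rows":{"type":"array","items":{"type":"object","properties":{"hand":{"type":"number"},"x":{"type":"number"},"y":{"type":"number"},"z":{"type":"number"},"roll":{"type":"number"}}}},"force":{"type":"number"}},"required":["rows"]}

```bash
mkdir -p pics; ls; cat > h.py <<'E'
import numpy as np, cv2
from bench import get_state, get_image, get_calibration
def ray(c,uv):
    K=np.array(c["mtx"]);D=np.array(c["D"]);T=np.array(c["world_from_camera"])
    p=cv2.undistortPoints(np.array(uv,float).reshape(-1,1,2),K,D).reshape(-1,2)
    d=np.c_[p,np.ones(len(p))]@T[:3,:3].T
    return T[:3,3],d
def onz(c,uv,z):
    o,d=ray(c,uv); return o+d*((z-o[2])/d[:,2])[:,None]
def tri(c1,uv1,c2,uv2):
    o1,d1=ray(c1,[uv1]);o2,d2=ray(c2,[uv2]);d1=d1[0];d2=d2[0]
    s=np.linalg.lstsq(np.c_[d1,-d2],o2-o1,rcond=None)[0]
    a=o1+s[0]*d1;b=o2+s[1]*d2
    return (a+b)/2,np.linalg.norm(a-b)
def proj(c,P):
    T=np.linalg.inv(np.array(c["world_from_camera"]))
    r=cv2.Rodrigues(T[:3,:3])[0]
    return cv2.projectPoints(np.array(P,float).reshape(-1,1,3),r,T[:3,3],np.array(c["mtx"]),np.array(c["D"]))[0].reshape(-1,2)
E
python3 - <<'E'
from h import *
for n in ["scene","side","wrist"]:
    c=get_calibration(n); T=np.array(c["world_from_camera"]); print(n,T[:3,3].round(3),T[:3,2].round(2),c["mtx"][0][0])
    im=get_image(n); cv2.imwrite(f"pics/{n}0.png",im)
a=cv2.imread("pics/scene0.png");b=cv2.imread("pics/side0.png")
print(get_state())
E
```

```text
pics
scene [1.422 0.375 0.858] [-0.74 -0.22 -0.64] 492.9495588473206
side [0.458 0.71  0.508] [ 0.16 -0.82 -0.56] 375.44769657156644
wrist [ 0.332 -0.564  0.384] [-0.27 -0.11 -0.96] 277.2660479667471
{'time': 0.15, 'joint_positions': array([ 1.1750688 ,  0.3216928 , -0.07007279,  1.45136416,  0.02259248,
        1.37084174, -0.05690865]), 'qd': array([ 0.00031596, -0.00376123,  0.00015427, -0.00300899,  0.00103907,
       -0.00039673,  0.00026781]), 'joint_torque': array([-3.33093476e-04, -4.91798866e+01, -4.04754952e-01, -3.12876356e+01,
       -6.39672973e-02,  4.04581265e-02,  1.37244606e-04]), 'position': array([ 0.25882548, -0.5959022 ,  0.29140194]), 'tool_rot': array([-3.07442712e+00, -6.38964340e-01,  6.12468955e-04]), 'ft_force': array([-0.09519222,  0.64717696,  0.34532161]), 'torque': array([-0.01910847, -0.00832802, -0.0297657 ]), 'grip_force': 0.0, 'grip_width': 1.0007915291688358}
```

View pics/scene0.png

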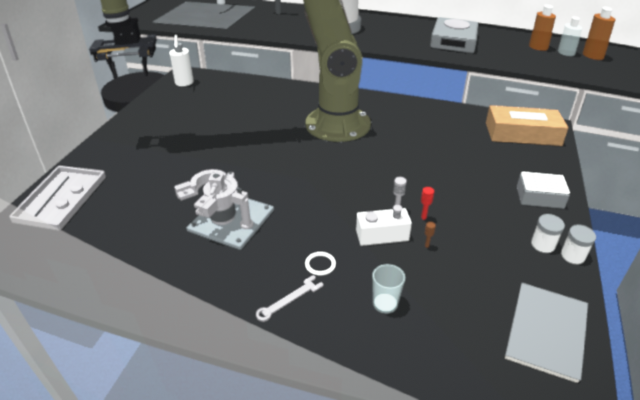

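View pics/side0.png

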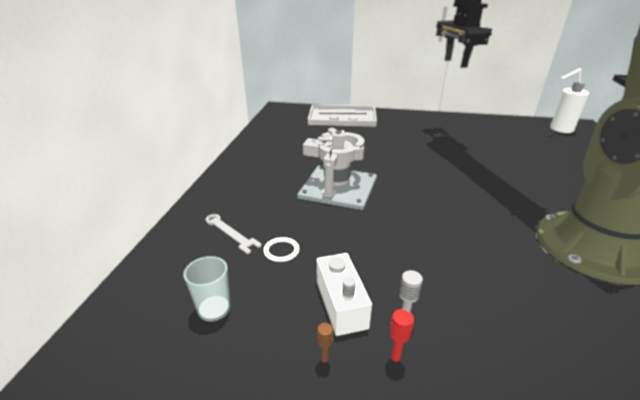

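The scene picture shows the stand at (222,205), the rack at (384,225) with the plug (371,216) and a pin (397,211), the spanner at (290,300), the seal at (320,263) and the beaker at (388,288). Pin candidates in the scene picture are:
- grey in the rack (397,211)
- a larger grey one standing free (400,188)
- red (427,198)
- brown (430,234)

Red and brown are excluded. Of the two grey ones, the smaller is the one in the rack. I'll confirm it in an enlarged crop.

```bash
python3 - <<'E'
from h import *
a=cv2.imread("pics/scene0.png");b=cv2.imread("pics/side0.png")
f=lambda i,x,y,w,h:cv2.resize(i[y:y+h,x:x+w],(400,300),interpolation=cv2.INTER_CUBIC)
cv2.imwrite("pics/c1.png",np.vstack([np.hstack([f(a,168,160,112,84),f(a,345,170,112,84)]),np.hstack([f(b,290,120,112,84),f(b,305,250,112,84)])]))
cs=get_calibration("scene");cd=get_calibration("side")
print("stand",onz(cs,[[231,218]],0.01),onz(cd,[[338,186]],0.01))
print("rack pin top",tri(cs,(397,208),cd,(348,284)),"plug",tri(cs,(371,215),cd,(337,263)))
print("big pin",tri(cs,(400,181),cd,(411,276)),"beaker",onz(cs,[[388,272]],.09))
E
```

```text
stand [[ 0.56354006 -0.13284009  0.01      ]] [[ 0.55972985 -0.12931484  0.01      ]]
rack pin top (array([0.48765153, 0.28599384, 0.08273914]), np.float64(0.002908612260170486)) plug (array([0.51354019, 0.22682728, 0.06814559]), np.float64(0.0006488558326742447))
big pin (array([0.39560013, 0.27407521, 0.10071025]), np.float64(0.00447332641657772)) beaker [[0.70765682 0.30477809 0.09      ]]
```

View pics/c1.png

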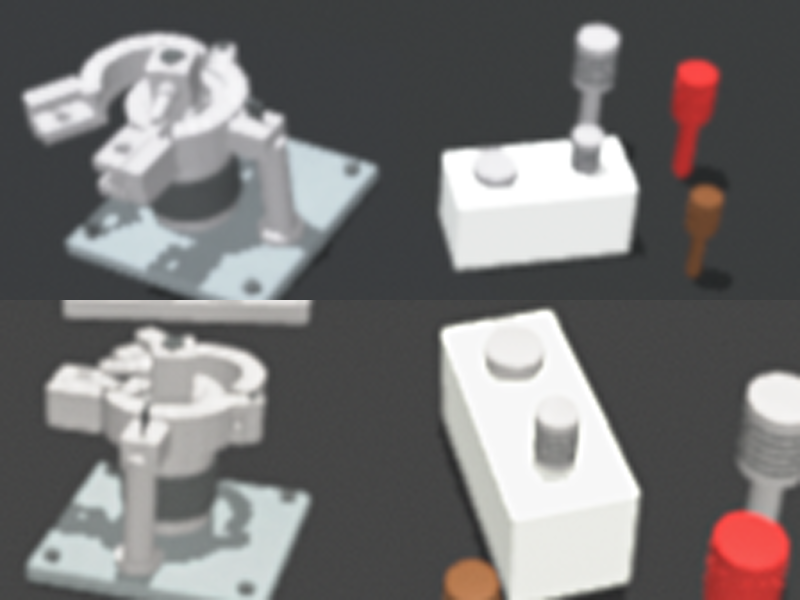

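The crop confirms it: the pin in the rack (knob at about (588,148) in the crop, lower height, smaller diameter) is smaller than the free-standing grey one (597,55), so it is the one meant. The clamp is open, and the nozzle points roughly towards the fork/pin side. Next I'll take the wrist camera above the stand.

Request:
send_rows:
  rows:
    - {"x": 26,"y": 40,"z": 4}
    - {"x": 26,"y": 40,"z": 4}
    - {"x": 26,"y": 40,"z": 4}
    - {"x": 26,"y": 40,"z": 4}
    - {"x": 26,"y": 40,"z": 4}
    - {"x": 26,"y": 40,"z": 4}
    - {"x": 26,"y": 40,"z": 4}
    - {"x": 26,"y": 40,"z": 4}
    - {"x": 26,"y": 40,"z": 4}
    - {"x": 26,"y": 40,"z": 4}

```text
schema error: expected keys hand, x, y, z, roll
```

```bash
python3 - <<'E'
from h import *
s=get_state();print(s["time"],s["position"],s["tool_rot"])
c=get_calibration("wrist");im=get_image("wrist");cv2.imwrite("pics/w1.png",im);import pickle;pickle.dump(c,open("w1.pkl","wb"))
print(np.array(c["world_from_camera"]).round(3))
print(proj(c,[[.562,-.131,.12],[.562,-.131,.0]]))
cv2.imwrite("pics/w1b.png",cv2.resize(im,(800,500),interpolation=cv2.INTER_CUBIC))
E
```

```text
0.15 [ 0.25882548 -0.5959022   0.29140194] [-3.07442712e+00 -6.38964340e-01  6.12468955e-04]
[[ 0.398 -0.877 -0.269  0.332]
 [-0.917 -0.381 -0.115 -0.564]
 [-0.002  0.293 -0.956  0.384]
 [ 0.     0.     0.     1.   ]]
[[ 148.16696955  -44.16351038]
 [  64.86803959 -194.2845058 ]]
```

View pics/w1b.png

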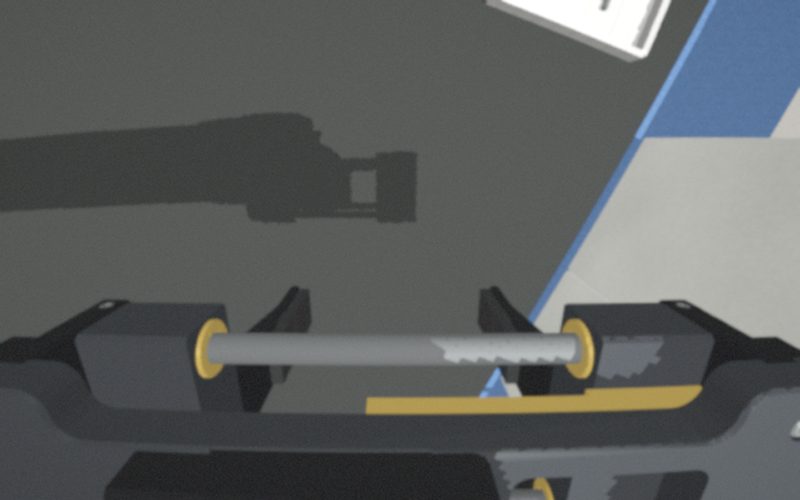

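The wrist picture only shows the gripper's shadow at (330,180), and the rows need all keys. I'll resend them so the stand ends up in the upper half of the view.

Request:
send_rows:
  rows:
    - {"hand": 87,"x": 22,"y": 42,"z": 6,"roll": 0}
    - {"hand": 87,"x": 22,"y": 42,"z": 6,"roll": 0}
    - {"hand": 87,"x": 22,"y": 42,"z": 6,"roll": 0}
    - {"hand": 87,"x": 22,"y": 42,"z": 6,"roll": 0}
    - {"hand": 87,"x": 22,"y": 42,"z": 6,"roll": 0}
    - {"hand": 87,"x": 22,"y": 42,"z": 6,"roll": 0}
    - {"hand": 87,"x": 22,"y": 42,"z": 6,"roll": 0}
    - {"hand": 87,"x": 22,"y": 42,"z": 6,"roll": 0}
    - {"hand": 87,"x": 22,"y": 42,"z": 6,"roll": 0}
    - {"hand": 87,"x": 22,"y": 42,"z": 6,"roll": 0}

```text
time: 1.2
position: [0.4794, -0.1744, 0.3527]
tool_rot: [3.075, 0.639, 0.0]
ft_force: [1.3, -0.2, 0.3]
grip_width: 1.001
grip_force: 0.0
```

Request:
send_rows:
  rows:
    - {"hand": 87,"x": 0,"y": 0,"z": 0,"roll": 0}
    - {"hand": 87,"x": 0,"y": 0,"z": 0,"roll": 0}

```text
time: 1.4
position: [0.4793, -0.1751, 0.3524]
tool_rot: [3.074, 0.644, -0.0]
ft_force: [-0.4, -0.3, 0.8]
grip_width: 1.001
grip_force: 0.0
```

```bash
cat > snap.py <<'E'
import sys,pickle
from h import *
n=sys.argv[1]
s=get_state();print(s["time"],s["position"].round(4),s["tool_rot"].round(3),s["ft_force"].round(2))
c=get_calibration("wrist");im=get_image("wrist");cv2.imwrite(f"pics/{n}.png",im);pickle.dump(c,open(n+".pkl","wb"))
cv2.imwrite(f"pics/{n}b.png",cv2.resize(im,(800,500),interpolation=cv2.INTER_CUBIC))
E
python3 snap.py w2
```

```text
1.4 [ 0.4793 -0.1751  0.3524] [ 3.074  0.644 -0.   ] [-0.37 -0.29  0.85]
```

View pics/w2b.png

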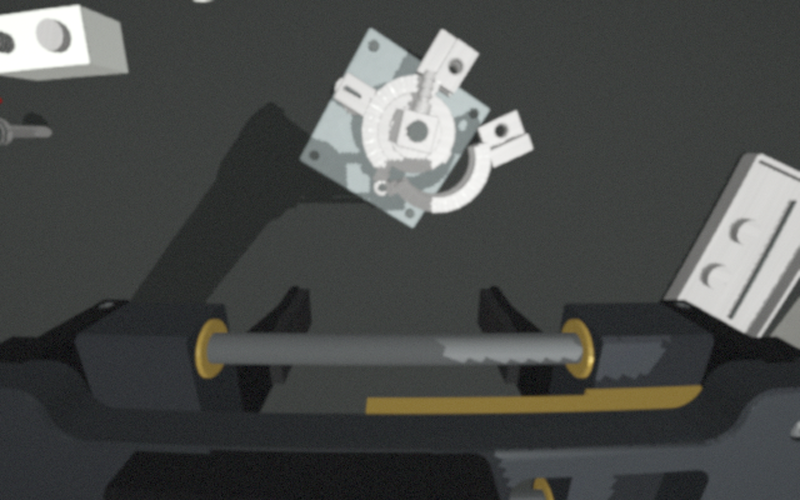

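Wrist picture at 800 px scale: valve block at (418,131), nozzle pointing up to (428,75), fixed fork hole (455,66), index blade (352,91), hinge (381,186), swinging lug hole (502,130). The plug and the pin's rack are at the far left.

```bash
python3 - <<'E'
from h import *
import pickle
c=pickle.load(open("w2.pkl","rb"));im=cv2.imread("pics/w2.png");g=cv2.cvtColor(im,cv2.COLOR_BGR2GRAY)
def dark(u,v,r=5):
    p=255.-g[v-r:v+r+1,u-r:u+r+1]; p=np.clip(p-(p.min()+p.max())/2,0,None); y,x=np.mgrid[-r:r+1,-r:r+1]
    return u+(p*x).sum()/p.sum(),v+(p*y).sum()/p.sum()
px={"fork":(dark(364,53),.116),"swh":(dark(402,104),.111),"blk":(dark(334,105),.15),"blade":((281.6,73),.13),"hinge":((305,149),.116),"noz":((342.5,60),.132)}
P={k:onz(c,[v[0]],v[1])[0] for k,v in px.items()}
for k in P: print(k,np.round(px[k][0],1),P[k].round(4))
d=(P["fork"]-P["hinge"])[:2];print("len f-h",np.linalg.norm(d))
b=P["blk"][:2]
for k in P: v=P[k][:2]-b; print(k,np.linalg.norm(v).round(4),np.degrees(np.arctan2(v[1],v[0])).round(1))
v=P["swh"][:2]-P["hinge"][:2];print("swing",np.linalg.norm(v),np.degrees(np.arctan2(v[1],v[0])-np.arctan2(d[1],d[0])))
cv2.imwrite("pics/w2c.png",cv2.resize(im[8:188,235:455],(733,600),interpolation=cv2.INTER_CUBIC))
E
```

```text
fork [362.5  54.8] [ 0.6302 -0.1653  0.116 ]
swh [400.1 104.1] [ 0.6021 -0.2282  0.111 ]
blk [333.8 104.8] [ 0.5683 -0.1568  0.15  ]
blade [281.6  73. ] [ 0.5767 -0.094   0.13  ]
hinge [305 149] [ 0.5113 -0.1481  0.116 ]
noz [342.5  60. ] [ 0.6135 -0.1474  0.132 ]
len f-h 0.12016770069998327
fork 0.0625 -7.7
swh 0.079 -64.6
blk 0.0 0.0
blade 0.0634 82.4
hinge 0.0577 171.3
noz 0.0462 11.8
swing 0.12113842181359426 -33.186924567048315
```

View pics/w2c.png

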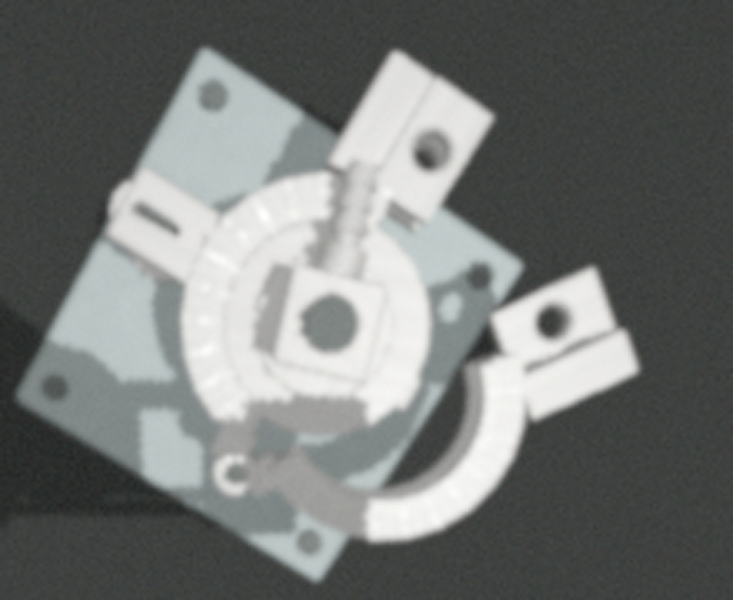

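The enlarged crop confirms the layout: fork hole (432,150), block hole (329,323), hinge (235,473), blade slot (157,218), swinging hole (553,321), and the nozzle running from (340,270) to (362,163). Now I'll fit the stand frame.

```bash
python3 - <<'E'
from h import *
import pickle
c=pickle.load(open("w2.pkl","rb"))
f=lambda u,v,z:onz(c,[[235+u/3.3333,8+v/3.3333]],z)[0][:2]
W=np.array([f(432,150,.116),f(235,473,.116),f(329,323,.15),f(157,218,.13)])
S=np.array([[.065,0],[-.058,0],[0,0],[0,.064]])
wc,sc=W.mean(0),S.mean(0);H=(S-sc).T@(W-wc);th=np.arctan2(H[0,1]-H[1,0],H[0,0]+H[1,1])
R=np.array([[np.cos(th),-np.sin(th)],[np.sin(th),np.cos(th)]]);t=wc-R@sc
print("th",np.degrees(th),"origin",t,"res mm",((W-(S@R.T+t))*1e3).round(1).tolist())
C=np.array([f(*p,.15) for p in [(296,263),(390,290),(368,383),(275,362)]])
print("blk centre",C.mean(0))
for i in range(4): e=C[(i+1)%4]-C[i];print(np.linalg.norm(e).round(4),np.degrees(np.arctan2(e[1],e[0])).round(1))
n=f(362,163,.132)-f(340,270,.132);print("noz",np.degrees(np.arctan2(n[1],n[0])))
s=f(553,321,.111)-f(235,473,.111);print("swing",np.linalg.norm(s),np.degrees(np.arctan2(s[1],s[0]))-np.degrees(th))
ro=cv2.Rodrigues(get_state()["tool_rot"])[0];print("tool y",np.degrees(np.arctan2(ro[1,1],ro[0,1])))
np.savez("stand.npz",th=th,t=t)
E
```

```text
th -7.972830487559619 origin [ 0.56804303 -0.15734059] res mm [[0.4, -0.2], [-0.1, 0.3], [0.1, 0.5], [-0.4, -0.6]]
blk centre [ 0.56804397 -0.15797157]
0.0294 -81.4
0.028 -168.5
0.0295 101.4
0.0294 11.4
noz 12.468242025995032
swing 0.12232294879395053 -32.89648757268938
tool y -66.51986179933719
```

Request:
send_rows:
  force: 40
  rows:
    - {"hand": 60,"x": 30,"y": 6,"z": -20,"roll": -6}
    - {"hand": 60,"x": 30,"y": 6,"z": -20,"roll": -6}
    - {"hand": 60,"x": 29,"y": 6,"z": -20,"roll": 0}
    - {"hand": 60,"x": 0,"y": 0,"z": -30,"roll": 0}
    - {"hand": 60,"x": 0,"y": 0,"z": -20,"roll": 0}
    - {"hand": 60,"x": 0,"y": 0,"z": 0,"roll": 0}
    - {"hand": 60,"x": 0,"y": 0,"z": 0,"roll": 0}

```text
time: 2.15
position: [0.5674, -0.16, 0.2422]
tool_rot: [3.126, 0.31, -0.001]
ft_force: [0.5, 0.9, -0.1]
grip_width: 0.694
grip_force: 0.0
```

Request:
send_rows:
  rows:
    - {"hand": 60,"x": 0.6,"y": 2.7,"z": -25,"roll": 0}
    - {"hand": 60,"x": 0,"y": 0,"z": -22,"roll": 0}
    - {"hand": 25,"x": 0,"y": 0,"z": 0,"roll": 0}
    - {"hand": 25,"x": 0,"y": 0,"z": 0,"roll": 0}
    - {"hand": 25,"x": 0,"y": 0,"z": 0,"roll": 0}
    - {"hand": 25,"x": 0,"y": 0,"z": 0,"roll": 0}

```text
time: 2.75
position: [0.5694, -0.1559, 0.1971]
tool_rot: [3.125, 0.314, 0.004]
ft_force: [0.2, -0.7, 0.7]
grip_width: 0.409
grip_force: 0.0
```

Request:
send_rows:
  rows:
    - {"hand": 25,"x": 0,"y": 0,"z": 0,"roll": 0}
    - {"hand": 25,"x": 0,"y": 0,"z": 0,"roll": 0}
    - {"hand": 25,"x": 0,"y": 0,"z": 0,"roll": 0}

```text
time: 3.05
position: [0.5693, -0.1562, 0.1967]
tool_rot: [3.124, 0.313, 0.003]
ft_force: [-0.3, -2.3, 5.6]
grip_width: 0.338
grip_force: 40.0
```

Request:
send_rows:
  rows:
    - {"hand": 25,"x": 0,"y": 0,"z": 0,"roll": 7}
    - {"hand": 25,"x": 0,"y": 0,"z": 0,"roll": 7}
    - {"hand": 25,"x": 0,"y": 0,"z": 0,"roll": 7}
    - {"hand": 25,"x": 0,"y": 0,"z": 0,"roll": 7}
    - {"hand": 25,"x": 0,"y": 0,"z": 0,"roll": 7}
    - {"hand": 25,"x": 0,"y": 0,"z": 0,"roll": 7}
    - {"hand": 25,"x": 0,"y": 0,"z": 0,"roll": 7}
    - {"hand": 25,"x": 0,"y": 0,"z": 0,"roll": 7}
    - {"hand": 25,"x": 0,"y": 0,"z": 0,"roll": 7}
    - {"hand": 25,"x": 0,"y": 0,"z": 0,"roll": 7}

```text
time: 4.05
position: [0.5692, -0.1561, 0.1967]
tool_rot: [2.374, 2.054, 0.001]
ft_force: [0.1, -1.5, 6.5]
grip_width: 0.343
grip_force: 40.0
```

Request:
send_rows:
  rows:
    - {"hand": 25,"x": 0,"y": 0,"z": 0,"roll": 0.5}
    - {"hand": 25,"x": 0,"y": 0,"z": 0,"roll": 0}

```text
time: 4.25
position: [0.5691, -0.1561, 0.1966]
tool_rot: [2.37, 2.059, 0.001]
ft_force: [-0.5, -1.4, 6.9]
grip_width: 0.343
grip_force: 39.9
```

```bash
python3 - <<'E'
from h import *
R=cv2.Rodrigues(get_state()["tool_rot"])[0];print("tool y",np.degrees(np.arctan2(R[1,1],R[0,1])),R[:,2].round(3),get_state()["joint_positions"].round(2))
E
```

```text
tool y -8.011472565107024 [ 0.002 -0.001 -1.   ] [ 0.77  0.32 -0.65  1.71  0.21  1.18 -0.08]
```

Head turned to the blade. Now I'll release it, retract, rotate the tool and close the fingers on the way to the swinging lug.

Request:
send_rows:
  rows:
    - {"hand": 50,"x": 0,"y": 0,"z": 0,"roll": 0}
    - {"hand": 50,"x": 0,"y": 0,"z": 0,"roll": 0}
    - {"hand": 50,"x": 0,"y": 0,"z": 20,"roll": 0}
    - {"hand": 50,"x": 0,"y": 0,"z": 30,"roll": 0}
    - {"hand": 0,"x": 0,"y": -20,"z": 10,"roll": -8.5}
    - {"hand": 0,"x": 0,"y": -30,"z": 0,"roll": -8.5}
    - {"hand": 0,"x": 0,"y": -30,"z": 0,"roll": -8.5}
    - {"hand": 0,"x": -4,"y": -30,"z": 0,"roll": -8.5}
    - {"hand": 0,"x": 0,"y": -20,"z": 0,"roll": -8.5}
    - {"hand": 0,"x": 0,"y": 0,"z": 0,"roll": -8.5}

```text
time: 5.25
position: [0.563, -0.2898, 0.254]
tool_rot: [3.032, 0.821, -0.003]
ft_force: [-0.3, 0.4, 0.6]
grip_width: 0.113
grip_force: 0.0
```

Request:
send_rows:
  rows:
    - {"hand": 0,"x": 0,"y": 0,"z": -20,"roll": -8.5}
    - {"hand": 0,"x": 0,"y": 0,"z": -20,"roll": -8.5}
    - {"hand": 0,"x": 0,"y": 0,"z": 0,"roll": -8.5}
    - {"hand": 0,"x": 0,"y": 0,"z": 0,"roll": -8.5}
    - {"hand": 0,"x": 0,"y": 0,"z": 0,"roll": -5}
    - {"hand": 0,"x": 0,"y": 0,"z": 0,"roll": 0}

```text
time: 5.85
position: [0.5643, -0.285, 0.2145]
tool_rot: [-3.133, 0.219, 0.002]
ft_force: [-0.0, -0.1, -0.7]
grip_width: 0.006
grip_force: 0.0
```

```bash
cat > sf.py <<'E'
from h import *
s=get_state();R=cv2.Rodrigues(s["tool_rot"])[0];d=np.load("stand.npz");th=float(d["th"]);A=np.array([[np.cos(th),-np.sin(th)],[np.sin(th),np.cos(th)]])
print("t",s["time"],"pos",s["position"].round(4),"stand mm",(A.T@(s["position"][:2]-d["t"])*1e3).round(1),"tool y",np.degrees(np.arctan2(R[1,1],R[0,1])).round(1),"w",(s["grip_width"]*87).round(1),"ft",s["ft_force"].round(1),"q7",s["joint_positions"][6].round(2))
E
cat > path.py <<'E'
from sf import *
P=[]
for f in [.574,.45,.33,.2,.08,0]:
    q=np.array([-58+123*np.cos(f)-27*np.sin(f),-123*np.sin(f)-27*np.cos(f)])-[9.5,15]
    w=d["t"]*1e3+A@q;P.append(w);print(f,w.round(1))
print(np.diff(np.array(P),axis=0).round(1))
E
python3 path.py; python3 snap.py w3
```

```text
5.85 [ 0.5643 -0.285   0.2145] [-3.133e+00  2.190e-01  2.000e-03] [-0.01 -0.1  -0.73]Traceback (most recent call last):
  File "path.py", line 1, in <module>
    from sf import *
  File "sf.py", line 3, in <module>
    print("t",s["time"],"pos",s["position"].round(4),"stand mm",(A.T@(s["position"][:2]-d["t"])*1e3).round(1),"tool y",np.degrees(np.arctan2(R[1,1],R[0,1])).round(1),"w",(s["grip_width"]*87).round(1),"ft",s["ft_force"].round(1),"q7",s["joint_positions"][6].round(2))
                                                                                                                                                                          ^^^^^^^^^^^^^^^^^^^^^^^^^^
AttributeError: 'float' object has no attribute 'round'
```

View pics/w3b.png

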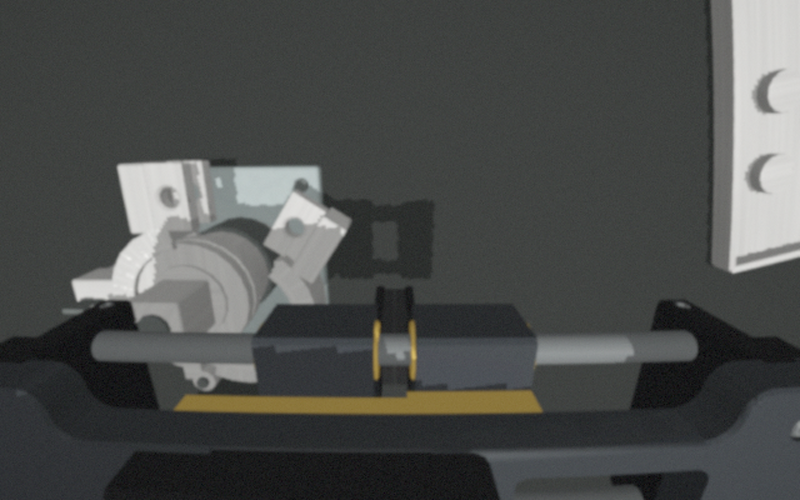

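Picture: the block at (170,310) is now square to the stand, with the nozzle pointing left towards the blade (75,300). The fork hole is at (168,196), the swinging lug hole at (295,227) with its outer face at (325,250), and the closed fingers at (395,290) are clear of it.

```bash
sed -i 's/(s\["grip_width"\]\*87).round(1)/round(s["grip_width"]*87,1)/' sf.py; python3 path.py
```

```text
t 5.9 pos [ 0.5644 -0.285   0.2146] stand mm [  14.1 -126.9] tool y -97.9 w 0.3 ft [-0.1  0.4 -0.1] q7 -1.38
0.574 [ 574.5 -263.7]
0.45 [ 586.4 -253.6]
0.33 [ 596.6 -242.5]
0.2 [ 606.1 -229.2]
0.08 [ 613.3 -215.9]
0 [ 617.2 -206.6]
[[11.9 10.1]
 [10.2 11.1]
 [ 9.5 13.3]
 [ 7.2 13.3]
 [ 3.9  9.3]]
```

Request:
send_rows:
  force: 40
  rows:
    - {"hand": 0,"x": 0,"y": 0,"z": -27,"roll": 0}
    - {"hand": 0,"x": 0,"y": 0,"z": -27,"roll": 0}
    - {"hand": 0,"x": 0,"y": 0,"z": 0,"roll": 0}

```text
time: 6.2
position: [0.562, -0.2843, 0.157]
tool_rot: [-3.131, 0.216, 0.012]
ft_force: [-0.2, 0.7, -0.4]
grip_width: 0.002
grip_force: 0.0
```

Request:
send_rows:
  rows:
    - {"hand": 0,"x": 6,"y": 10,"z": 2,"roll": 0}
    - {"hand": 0,"x": 6,"y": 11,"z": 0,"roll": 0}
    - {"hand": 0,"x": 6,"y": 5,"z": 0,"roll": 0}
    - {"hand": 0,"x": 6,"y": 5,"z": 0,"roll": 0}
    - {"hand": 0,"x": 5,"y": 5.5,"z": 0,"roll": 0}
    - {"hand": 0,"x": 5,"y": 5.5,"z": 0,"roll": 0}
    - {"hand": 0,"x": 5,"y": 6.5,"z": 0,"roll": 0}
    - {"hand": 0,"x": 5,"y": 6.5,"z": 0,"roll": 0}
    - {"hand": 0,"x": 4,"y": 6.5,"z": 0,"roll": 0}
    - {"hand": 0,"x": 3,"y": 6.5,"z": 0,"roll": 0}

```text
time: 7.2
position: [0.6162, -0.217, 0.1633]
tool_rot: [3.134, -0.219, 0.001]
ft_force: [0.9, -1.0, 1.3]
grip_width: 0.005
grip_force: 1.1
```

Request:
send_rows:
  rows:
    - {"hand": 0,"x": 2,"y": 4,"z": 0,"roll": 0}
    - {"hand": 0,"x": 1,"y": 4,"z": 0,"roll": 0}
    - {"hand": 0,"x": 0,"y": 0,"z": 0,"roll": 0}

```text
time: 7.5
position: [0.6186, -0.2083, 0.1631]
tool_rot: [-3.133, 0.218, 0.001]
ft_force: [-0.1, -0.0, -0.5]
grip_width: 0.007
grip_force: 0.1
```

```bash
python3 sf.py
```

```text
t 7.5 pos [ 0.6186 -0.2083  0.1631] stand mm [ 57.2 -43.5] tool y -98.0 w 0.6 ft [-0.1 -0.  -0.5] q7 -1.55
```

Request:
send_rows:
  rows:
    - {"hand": 0,"x": 0.3,"y": 2,"z": 0,"roll": 0}
    - {"hand": 0,"x": 0.3,"y": 2,"z": 0,"roll": 0}
    - {"hand": 0,"x": 0,"y": 0,"z": 0,"roll": 0}

```text
time: 7.8
position: [0.619, -0.2054, 0.1632]
tool_rot: [-3.134, 0.22, 0.0]
ft_force: [0.1, -0.8, 0.1]
grip_width: 0.007
grip_force: 0.6
```

```bash
python3 sf.py
```

```text
t 7.8 pos [ 0.619  -0.2054  0.1632] stand mm [ 57.2 -40.5] tool y -98.0 w 0.6 ft [ 0.1 -0.8  0.1] q7 -1.55
```

Request:
send_rows:
  rows:
    - {"hand": 0,"x": 0.3,"y": 2,"z": 0,"roll": 0}
    - {"hand": 0,"x": 0,"y": 0,"z": 0,"roll": 0}

```text
time: 8.0
position: [0.6195, -0.2033, 0.1633]
tool_rot: [-3.134, 0.219, 0.0]
ft_force: [-0.1, -1.6, -0.5]
grip_width: 0.003
grip_force: 0.8
```

Request:
send_rows:
  rows:
    - {"hand": 0,"x": 0.3,"y": 2,"z": 0,"roll": 0}
    - {"hand": 0,"x": 0,"y": 0,"z": 0,"roll": 0}

```text
time: 8.2
position: [0.6199, -0.2012, 0.1633]
tool_rot: [-3.134, 0.219, -0.0]
ft_force: [0.3, -1.8, -0.8]
grip_width: 0.005
grip_force: 0.8
```

Request:
send_rows:
  rows:
    - {"hand": 0,"x": 0.3,"y": 2,"z": 0,"roll": 0}
    - {"hand": 0,"x": 0,"y": 0,"z": 0,"roll": 0}

```text
time: 8.4
position: [0.62, -0.2003, 0.1634]
tool_rot: [3.133, -0.22, 0.0]
ft_force: [1.3, -4.5, 0.7]
grip_width: 0.003
grip_force: 1.9
```

Request:
send_rows:
  rows:
    - {"hand": 0,"x": 0.3,"y": 2,"z": 0,"roll": 0}
    - {"hand": 0,"x": 0,"y": 0,"z": 0,"roll": 0}

```text
time: 8.6
position: [0.6201, -0.2001, 0.1634]
tool_rot: [3.13, -0.222, 0.001]
ft_force: [1.1, -7.1, -0.0]
grip_width: 0.003
grip_force: 3.3
```

Request:
send_rows:
  rows:
    - {"hand": 0,"x": 0.4,"y": 3,"z": 0,"roll": 0}
    - {"hand": 0,"x": 0,"y": 0,"z": 0,"roll": 0}
    - {"hand": 0,"x": 0,"y": 0,"z": 0,"roll": 0}

```text
time: 8.9
position: [0.6201, -0.1998, 0.1634]
tool_rot: [3.127, -0.225, 0.001]
ft_force: [-0.1, -11.1, -0.2]
grip_width: 0.007
grip_force: 5.2
```

```bash
python3 sf.py
```

```text
t 8.9 pos [ 0.6201 -0.1998  0.1634] stand mm [ 57.4 -34.9] tool y -98.2 w 0.6 ft [ -0.1 -11.1  -0.2] q7 -1.57
```

The clamp is at its stop: force is 11 N and the pose is stalled. Next I'll back off, rise and go to look at the rack from above.

Request:
send_rows:
  rows:
    - {"hand": 0,"x": -2,"y": -20,"z": 0,"roll": 0}
    - {"hand": 0,"x": 0,"y": 0,"z": 46,"roll": 0}
    - {"hand": 50,"x": 0,"y": 0,"z": 46,"roll": 8.5}
    - {"hand": 50,"x": 0,"y": 0,"z": 45,"roll": 8.5}
    - {"hand": 50,"x": -8,"y": 40,"z": 0,"roll": 8.5}
    - {"hand": 50,"x": -8,"y": 40,"z": 0,"roll": 8.5}
    - {"hand": 50,"x": -8,"y": 40,"z": 0,"roll": 8.5}
    - {"hand": 50,"x": -8,"y": 40,"z": 0,"roll": 8.5}
    - {"hand": 50,"x": -8,"y": 40,"z": 0,"roll": 8.5}
    - {"hand": 50,"x": -8,"y": 40,"z": 0,"roll": 8.5}

```text
time: 9.9
position: [0.5694, 0.0286, 0.3001]
tool_rot: [-2.713, -1.58, 0.001]
ft_force: [-0.4, -0.1, 0.7]
grip_width: 0.559
grip_force: 0.0
```

Request:
send_rows:
  rows:
    - {"hand": 50,"x": -8,"y": 40,"z": 0,"roll": 8.5}
    - {"hand": 50,"x": -8,"y": 40,"z": 0,"roll": 8.5}
    - {"hand": 50,"x": -8,"y": 40,"z": 0,"roll": 8.5}
    - {"hand": 50,"x": -8,"y": 40,"z": 0,"roll": 8.5}
    - {"hand": 50,"x": -8,"y": 20,"z": 0,"roll": 8.5}
    - {"hand": 50,"x": -6,"y": 0,"z": 0,"roll": 8.5}
    - {"hand": 50,"x": 0,"y": 0,"z": 0,"roll": 2.5}
    - {"hand": 50,"x": 0,"y": 0,"z": 0,"roll": 0}
    - {"hand": 50,"x": 0,"y": 0,"z": 0,"roll": 0}

```text
time: 10.8
position: [0.5242, 0.206, 0.3001]
tool_rot: [-1.723, -2.625, 0.0]
ft_force: [0.7, -0.5, 0.7]
grip_width: 0.575
grip_force: 0.0
```

```bash
python3 sf.py; python3 snap.py w4; python3 - <<'E'
from h import *
import pickle
cs=get_calibration("scene");cd=get_calibration("side")
print("red",tri(cs,(427,190),cd,(402,318)),"brown",tri(cs,(430,225),cd,(325,330)))
c=pickle.load(open("w4.pkl","rb"));print(proj(c,[[.4877,.286,.088],[.5135,.2268,.07]])/.8)
E
```

```text
t 10.8 pos [0.5242 0.206  0.3001] stand mm [-93.8 353.7] tool y 23.4 w 50.0 ft [ 0.7 -0.5  0.7] q7 -0.15
10.8 [0.5242 0.206  0.3001] [-1.723 -2.625  0.   ] [ 0.65 -0.52  0.66]
red (array([0.40667615, 0.34756905, 0.09295487]), np.float64(0.001366150586173241)) brown (array([0.51072839, 0.3708005 , 0.0705924 ]), np.float64(0.0008717474895415552))
[[393.42401218 133.80709325]
 [393.69333718 206.15716091]]
```

View pics/w4b.png

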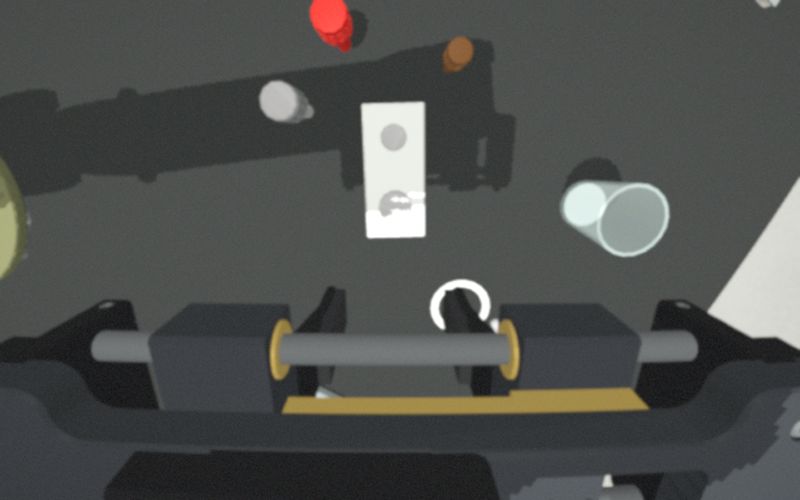

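Picture: the pin's grey knob is at (393,136) on the white rack and the plug head at (396,205). The free grey (280,100), red (330,20) and brown (458,53) pins are clear. Now I'll measure the knob by its contour.

```bash
python3 - <<'E'
from h import *
import pickle
c=pickle.load(open("w4.pkl","rb"));im=cv2.imread("pics/w4.png");g=cv2.cvtColor(im,cv2.COLOR_BGR2GRAY)
x0,y0=292,84; r=cv2.resize(g[y0:130,x0:338],None,fx=8,fy=8,interpolation=cv2.INTER_CUBIC)
t,m=cv2.threshold(r,0,255,cv2.THRESH_BINARY_INV+cv2.THRESH_OTSU)
print("otsu",t,g[109,314],g[95,300])
m=((r>110)&(r<t)).astype(np.uint8)
cs,_=cv2.findContours(cv2.morphologyEx(m,cv2.MORPH_OPEN,np.ones((9,9))),cv2.RETR_EXTERNAL,cv2.CHAIN_APPROX_NONE)
for k in cs:
    if cv2.contourArea(k)<3000: continue
    (u,v),R=cv2.minEnclosingCircle(k);M=cv2.moments(k);cx,cy=M["m10"]/M["m00"],M["m01"]/M["m00"]
    uv=((cx+.5)/8-.5+x0,(cy+.5)/8-.5+y0);p=onz(c,[uv],.088)[0]
    print(uv,R/8,cv2.contourArea(k)/64,cv2.boundingRect(k),p.round(4))
# rack top outline -> centre
w=((g>190)).astype(np.uint8);w[:, :270]=0;w[:,350:]=0;w[200:]=0
k=max(cv2.findContours(w,cv2.RETR_EXTERNAL,cv2.CHAIN_APPROX_NONE)[0],key=cv2.contourArea)
b=cv2.boxPoints(cv2.minAreaRect(k));q=onz(c,b,.058);print(q.round(4).tolist(),q.mean(0))
E
```

```text
otsu 215.0 191 239
(314.4119827915309, 109.47019994567292) 10.935391426086426 354.71875 (100, 120, 168, 175) [0.4884 0.2836 0.088 ]
[[0.4507, 0.2999, 0.058], [0.5005, 0.3222, 0.058], [0.5545, 0.2093, 0.058], [0.4994, 0.1845, 0.058]] [0.50127288 0.25398488 0.058     ]
```

Request:
send_rows:
  force: 40
  rows:
    - {"hand": 50,"x": -18,"y": 39,"z": -10,"roll": 0}
    - {"hand": 50,"x": -18,"y": 38.5,"z": -20,"roll": 0}
    - {"hand": 50,"x": 0,"y": 0,"z": -40,"roll": 0}
    - {"hand": 50,"x": 0,"y": 0,"z": -40,"roll": 0}
    - {"hand": 50,"x": 0,"y": 0,"z": -20,"roll": 0}
    - {"hand": 50,"x": 0,"y": 0,"z": 0,"roll": 0}
    - {"hand": 50,"x": 0,"y": 0,"z": 0,"roll": 0}

```text
time: 11.55
position: [0.4889, 0.2832, 0.1708]
tool_rot: [-1.724, -2.626, -0.001]
ft_force: [0.3, 0.9, 0.9]
grip_width: 0.577
grip_force: 0.0
```

Request:
send_rows:
  rows:
    - {"hand": 50,"x": 0,"y": 0,"z": -20,"roll": 0}
    - {"hand": 50,"x": 0,"y": 0,"z": -18,"roll": 0}
    - {"hand": 15,"x": 0,"y": 0,"z": 0,"roll": 0}
    - {"hand": 15,"x": 0,"y": 0,"z": 0,"roll": 0}
    - {"hand": 15,"x": 0,"y": 0,"z": 0,"roll": 0}
    - {"hand": 15,"x": 0,"y": 0,"z": 0,"roll": 0}
    - {"hand": 15,"x": 0,"y": 0,"z": 0,"roll": 0}
    - {"hand": 15,"x": 0,"y": 0,"z": 0,"roll": 0}

```text
time: 12.35
position: [0.4893, 0.2834, 0.1334]
tool_rot: [1.722, 2.626, 0.002]
ft_force: [-0.9, -0.9, 5.7]
grip_width: 0.239
grip_force: 40.0
```

```bash
python3 sf.py
```

```text
t 12.35 pos [0.4893 0.2834 0.1334] stand mm [-139.1  425.5] tool y 23.5 w 20.8 ft [-0.9 -0.9  5.7] q7 -0.44
```

Knob gripped. I'll lift it and carry it to a look-down position beside the fork, at the same tool yaw.

Request:
send_rows:
  rows:
    - {"hand": 15,"x": 0,"y": 0,"z": 30,"roll": 0}
    - {"hand": 15,"x": 0,"y": 0,"z": 45,"roll": 0}
    - {"hand": 15,"x": 0,"y": 0,"z": 45,"roll": 0}
    - {"hand": 15,"x": 0,"y": 0,"z": 45,"roll": 0}
    - {"hand": 15,"x": 15,"y": -44,"z": 0,"roll": 0}
    - {"hand": 15,"x": 15,"y": -44,"z": 0,"roll": 0}
    - {"hand": 15,"x": 15,"y": -44,"z": 0,"roll": 0}
    - {"hand": 15,"x": 15,"y": -44,"z": 0,"roll": 0}
    - {"hand": 15,"x": 15,"y": -44,"z": 0,"roll": 0}
    - {"hand": 15,"x": 15,"y": -44,"z": 0,"roll": 0}

```text
time: 13.35
position: [0.5788, 0.0171, 0.2971]
tool_rot: [1.723, 2.627, -0.001]
ft_force: [0.1, 1.2, -0.5]
grip_width: 0.238
grip_force: 40.0
```

Request:
send_rows:
  rows:
    - {"hand": 15,"x": 15,"y": -44,"z": 0,"roll": 0}
    - {"hand": 15,"x": 15,"y": -44,"z": 0,"roll": 0}
    - {"hand": 15,"x": 15,"y": -44,"z": 0,"roll": 0}
    - {"hand": 15,"x": 15,"y": -44,"z": 0,"roll": 0}
    - {"hand": 15,"x": 15,"y": -44,"z": 0,"roll": 0}
    - {"hand": 15,"x": 14,"y": -43,"z": 0,"roll": 0}
    - {"hand": 15,"x": 0,"y": 0,"z": 0,"roll": 0}
    - {"hand": 15,"x": 0,"y": 0,"z": 0,"roll": 0}
    - {"hand": 15,"x": 0,"y": 0,"z": 0,"roll": 0}

```text
time: 14.25
position: [0.6678, -0.2422, 0.297]
tool_rot: [-1.72, -2.628, -0.002]
ft_force: [-0.4, -0.4, -1.1]
grip_width: 0.239
grip_force: 40.0
```

```bash
python3 sf.py; python3 snap.py w5; python3 - <<'E'
from h import *
import pickle
c=pickle.load(open("w5.pkl","rb"));print(proj(c,[[.6324,-.1664,.116]]))
E
```

```text
t 14.25 pos [ 0.6678 -0.2422  0.297 ] stand mm [110.5 -70.2] tool y 23.6 w 20.8 ft [-0.4 -0.4 -1.1] q7 0.53
14.25 [ 0.6678 -0.2422  0.297 ] [-1.720e+00 -2.628e+00 -2.000e-03] [-0.43 -0.39 -1.15]
[[313.91678886 111.0707144 ]]
```

View pics/w5b.png

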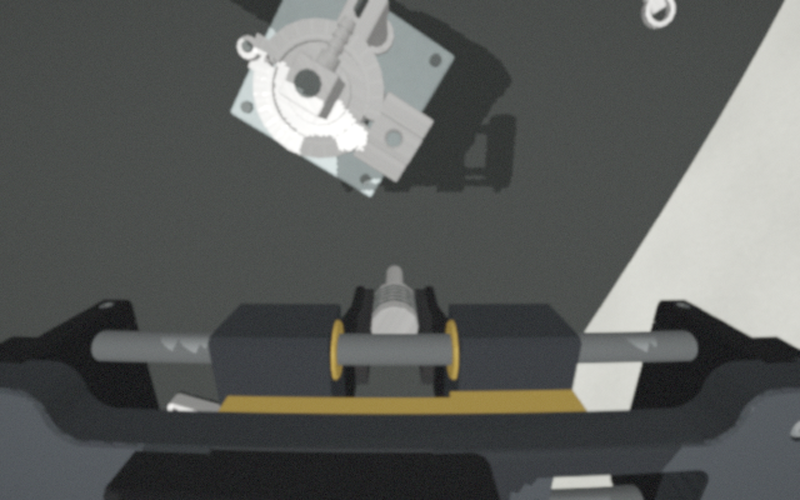

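Picture: clamp shut, nozzle pointing at the blade, and the pin hole at (394,138) in shade. The held pin is upright at the fingertips with its tip at (394,266).

```bash
python3 - <<'E'
from h import *
import pickle
c=pickle.load(open("w5.pkl","rb"));g=cv2.cvtColor(cv2.imread("pics/w5.png"),cv2.COLOR_BGR2GRAY)
u,v,r=315,110,7
p=g[v-r:v+r+1,u-r:u+r+1].astype(float);print(p.astype(int)[::1,::1])
bg=np.median(p[p>np.percentile(p,50)]);w=np.clip(bg-6-p,0,None);y,x=np.mgrid[-r:r+1,-r:r+1];w[(x*x+y*y)>49]=0
uv=(u+(w*x).sum()/w.sum(),v+(w*y).sum()/w.sum());print(uv,onz(c,[uv],.116)[0])
# shank columns
for row in (216,219,222): 
    l=g[row,300:332].astype(int);i=np.where(l>(l.max()+l.min())/2)[0]+300;m=i.mean();print(row,i.min(),i.max(),m,onz(c,[[m,row]],.18)[0].round(4))
print("TCP expected pin px",proj(c,[[.6678,-.2422,.18]]))
E
```

```text
[[184 182 179 173 170 165 164 164 165 169 174 179 182 181 180]
 [181 176 171 163 155 153 152 152 155 156 162 171 177 179 184]
 [177 169 161 154 151 150 147 149 149 147 151 160 168 178 183]
 [172 162 155 151 151 153 154 154 151 152 149 153 160 171 179]
 [167 156 154 154 155 158 159 160 157 155 153 151 156 167 177]
 [164 156 155 155 158 161 160 160 159 159 157 155 153 163 175]
 [161 156 155 157 160 161 160 161 161 159 159 155 153 158 172]
 [159 154 155 160 160 160 159 161 159 160 157 157 155 159 172]
 [163 157 159 162 162 161 160 161 161 160 159 156 154 162 172]
 [164 158 157 158 162 160 158 160 162 160 159 159 158 162 172]
 [169 163 162 160 162 161 160 161 160 160 159 158 162 165 174]
 [173 164 161 163 161 160 160 161 160 159 159 159 166 170 178]
 [176 168 162 161 161 161 159 159 159 161 162 164 169 175 181]
 [177 171 167 164 162 160 162 163 162 164 166 171 177 180 183]
 [178 175 171 171 168 167 167 168 170 171 174 177 180 183 183]]
(np.float64(314.8102857142857), np.float64(108.47314285714286)) [ 0.63223213 -0.16389675  0.116     ]
216 310 320 315.0 [ 0.6661 -0.241   0.18  ]
219 310 321 315.5 [ 0.6675 -0.2432  0.18  ]
222 309 321 315.0 [ 0.6682 -0.2457  0.18  ]
TCP expected pin px [[316.30644338 218.0900717 ]]
```

```bash
python3 - <<'E'
from h import *
import pickle
c=pickle.load(open("w5.pkl","rb"));g=cv2.cvtColor(cv2.imread("pics/w5.png"),cv2.COLOR_BGR2GRAY)
x0,y0=300,95;r=cv2.resize(g[y0:126,x0:331],None,fx=8,fy=8,interpolation=cv2.INTER_CUBIC)
for t in (162,166,170,174):
  for k in cv2.findContours((r<t).astype(np.uint8),cv2.RETR_EXTERNAL,cv2.CHAIN_APPROX_NONE)[0]:
    if cv2.pointPolygonTest(k,(15*8,15*8),False)<0 : continue
    (u,v),(a,b),_=cv2.fitEllipse(k);uv=((u+.5)/8-.5+x0,(v+.5)/8-.5+y0);print(t,np.round(uv,2),a/8,b/8,onz(c,[uv],.116)[0].round(4))
print(g[95:126:2,300:331:2])
E
```

```text
162 [314.79 109.42] 12.508929252624512 13.1256685256958 [ 0.6326 -0.1647  0.116 ]
166 [314.52 109.86] 13.828083038330078 14.082206726074219 [ 0.6325 -0.1652  0.116 ]
170 [314.51 110.05] 14.594765663146973 14.984676361083984 [ 0.6325 -0.1653  0.116 ]
174 [314.47 110.2 ] 15.261955261230469 16.056045532226562 [ 0.6326 -0.1655  0.116 ]
[[184 184 183 184 182 181 176 175 183 185 183 182 184 183 182 184]
 [181 185 186 185 185 183 183 177 174 179 184 185 182 184 184 183]
 [182 186 184 184 185 185 184 183 181 173 174 182 184 182 183 184]
 [183 183 183 184 185 185 184 181 181 182 177 174 177 183 185 183]
 [185 184 184 183 184 179 170 164 165 174 182 180 177 175 178 184]
 [183 184 184 185 177 161 151 147 149 151 168 183 183 180 175 178]
 [185 183 183 184 167 154 155 159 157 153 156 177 184 184 181 179]
 [184 182 184 181 161 155 160 160 161 159 153 172 186 187 185 181]
 [180 183 184 180 163 159 162 160 161 159 154 172 184 187 186 185]
 [179 180 181 182 169 162 162 160 160 159 162 174 183 184 187 186]
 [180 180 180 179 176 162 161 159 159 162 169 181 182 182 184 184]
 [180 178 179 180 178 171 168 167 170 174 180 183 184 182 182 182]
 [185 182 178 177 178 179 177 177 182 184 184 183 184 184 184 182]
 [185 186 185 182 180 179 180 180 180 184 184 185 184 185 184 177]
 [184 184 185 187 183 181 175 178 180 180 181 184 186 185 183 161]
 [183 182 183 185 187 184 182 177 175 179 179 180 183 183 173 120]]
```

Request:
send_rows:
  rows:
    - {"hand": 15,"x": -11.4,"y": 25.5,"z": 0,"roll": 0}
    - {"hand": 15,"x": -11.5,"y": 25.5,"z": 0,"roll": 0}
    - {"hand": 15,"x": -11.5,"y": 25.5,"z": 0,"roll": 0}
    - {"hand": 15,"x": 0,"y": 0,"z": -25,"roll": 0}
    - {"hand": 15,"x": 0,"y": 0,"z": -25,"roll": 0}
    - {"hand": 15,"x": 0,"y": 0,"z": 0,"roll": 0}
    - {"hand": 15,"x": 0,"y": 0,"z": 0,"roll": 0}
    - {"hand": 15,"x": 0,"y": 0,"z": 0,"roll": 0}

```text
time: 15.1
position: [0.6341, -0.167, 0.2491]
tool_rot: [1.721, 2.625, 0.002]
ft_force: [-0.0, 0.1, -0.7]
grip_width: 0.242
grip_force: 40.0
```

Request:
send_rows:
  rows:
    - {"hand": 15,"x": -0.7,"y": 1.2,"z": -5,"roll": 0}
    - {"hand": 15,"x": 0,"y": 0,"z": -5,"roll": 0}
    - {"hand": 15,"x": 0,"y": 0,"z": -4,"roll": 0}
    - {"hand": 15,"x": 0,"y": 0,"z": -4,"roll": 0}
    - {"hand": 15,"x": 0,"y": 0,"z": 0,"roll": 0}
    - {"hand": 15,"x": 0,"y": 0,"z": 0,"roll": 0}

```text
time: 15.7
position: [0.6328, -0.1663, 0.2291]
tool_rot: [1.723, 2.627, 0.0]
ft_force: [0.7, -0.3, -0.7]
grip_width: 0.242
grip_force: 40.0
```

The tip is about 6 mm into the hole with no contact force, so I'll continue down.

Request:
send_rows:
  rows:
    - {"hand": 15,"x": 0,"y": 0,"z": -5,"roll": 0}
    - {"hand": 15,"x": 0,"y": 0,"z": -5,"roll": 0}
    - {"hand": 15,"x": 0,"y": 0,"z": 0,"roll": 0}

```text
time: 16.0
position: [0.6327, -0.1662, 0.2185]
tool_rot: [-1.723, -2.627, -0.001]
ft_force: [1.0, 0.0, -1.6]
grip_width: 0.24
grip_force: 40.0
```

Request:
send_rows:
  rows:
    - {"hand": 15,"x": 0,"y": 0,"z": -4,"roll": 0}
    - {"hand": 15,"x": 0,"y": 0,"z": -4,"roll": 0}
    - {"hand": 15,"x": 0,"y": 0,"z": -4,"roll": 0}
    - {"hand": 15,"x": 0,"y": 0,"z": -4,"roll": 0}
    - {"hand": 15,"x": 0,"y": 0,"z": 0,"roll": 0}

```text
time: 16.5
position: [0.6327, -0.1663, 0.2026]
tool_rot: [1.723, 2.627, 0.001]
ft_force: [1.9, -0.1, -1.6]
grip_width: 0.241
grip_force: 40.0
```

Request:
send_rows:
  rows:
    - {"hand": 15,"x": 0,"y": 0,"z": -4,"roll": 0}
    - {"hand": 15,"x": 0,"y": 0,"z": -4,"roll": 0}
    - {"hand": 15,"x": 0,"y": 0,"z": -2,"roll": 0}
    - {"hand": 15,"x": 0,"y": 0,"z": -1.5,"roll": 0}
    - {"hand": 15,"x": 0,"y": 0,"z": 0,"roll": 0}

```text
time: 17.0
position: [0.6328, -0.1663, 0.1916]
tool_rot: [1.723, 2.627, 0.0]
ft_force: [1.7, -0.2, -2.0]
grip_width: 0.242
grip_force: 40.0
```

Request:
send_rows:
  rows:
    - {"hand": 15,"x": 0,"y": 0,"z": -1.5,"roll": 0}
    - {"hand": 15,"x": 0,"y": 0,"z": -1.5,"roll": 0}
    - {"hand": 15,"x": 0,"y": 0,"z": 0,"roll": 0}
    - {"hand": 15,"x": 0,"y": 0,"z": 0,"roll": 0}

```text
time: 17.4
position: [0.6329, -0.1663, 0.1914]
tool_rot: [1.722, 2.626, -0.001]
ft_force: [-1.8, 0.7, 10.5]
grip_width: 0.24
grip_force: 40.0
```

Seated: 10 N upward reaction with the knob underside at about 116 mm. Now I'll unload, release, rise, and turn the tool so it closes along the stand's y.

Request:
send_rows:
  rows:
    - {"hand": 15,"x": 0,"y": 0,"z": 2.5,"roll": 0}
    - {"hand": 50,"x": 0,"y": 0,"z": 0,"roll": 0}
    - {"hand": 50,"x": 0,"y": 0,"z": 0,"roll": 0}
    - {"hand": 50,"x": 0,"y": 0,"z": 0,"roll": 0}
    - {"hand": 87,"x": 0,"y": 0,"z": 20,"roll": 0}
    - {"hand": 87,"x": 0,"y": 0,"z": 30,"roll": 0}
    - {"hand": 87,"x": 0,"y": 0,"z": 25,"roll": -8.5}
    - {"hand": 87,"x": 0,"y": 0,"z": 0,"roll": -8.5}
    - {"hand": 87,"x": 0,"y": 0,"z": 0,"roll": -8.5}
    - {"hand": 87,"x": 0,"y": 0,"z": 0,"roll": -8.5}

```text
time: 18.4
position: [0.6324, -0.1664, 0.2661]
tool_rot: [-2.422, -2.001, 0.001]
ft_force: [0.0, -0.9, -0.6]
grip_width: 0.958
grip_force: 0.0
```

Request:
send_rows:
  rows:
    - {"hand": 87,"x": 0,"y": 0,"z": 0,"roll": -8.5}
    - {"hand": 87,"x": 0,"y": 0,"z": 0,"roll": -8.5}
    - {"hand": 87,"x": 0,"y": 0,"z": 0,"roll": -8.5}
    - {"hand": 87,"x": 0,"y": 0,"z": 0,"roll": -8.5}
    - {"hand": 87,"x": 0,"y": 0,"z": 0,"roll": -8.5}
    - {"hand": 87,"x": 0,"y": 0,"z": 0,"roll": -8.5}
    - {"hand": 87,"x": 0,"y": 0,"z": 0,"roll": -8.5}
    - {"hand": 87,"x": 0,"y": 0,"z": 0,"roll": -8.5}
    - {"hand": 87,"x": 0,"y": 0,"z": 0,"roll": -8.5}
    - {"hand": 87,"x": 0,"y": 0,"z": 0,"roll": -8.5}

```text
time: 19.4
position: [0.6323, -0.1662, 0.2658]
tool_rot: [-3.137, 0.161, 0.002]
ft_force: [-0.3, 0.1, -0.6]
grip_width: 1.008
grip_force: 0.0
```

Request:
send_rows:
  rows:
    - {"hand": 87,"x": 0,"y": 0,"z": 0,"roll": -2.5}
    - {"hand": 87,"x": 0,"y": 0,"z": 0,"roll": 0}
    - {"hand": 87,"x": 0,"y": 0,"z": 0,"roll": 0}

```text
time: 19.7
position: [0.6325, -0.1662, 0.2659]
tool_rot: [-3.134, 0.217, 0.001]
ft_force: [-0.5, 0.3, -0.6]
grip_width: 1.004
grip_force: 0.0
```

```bash
python3 sf.py; python3 snap.py w6; python3 - <<'E'
from h import *
a=get_image("scene");b=get_image("side")
f=lambda i,x,y,w,h:cv2.resize(i[y:y+h,x:x+w],(400,300),interpolation=cv2.INTER_CUBIC)
w=cv2.imread("pics/w6.png")
cv2.imwrite("pics/c2.png",np.vstack([np.hstack([f(a,168,160,112,84),f(b,290,120,112,84)]),np.hstack([cv2.resize(w,(400,300)),f(a,345,170,112,84)])]))
E
```

```text
t 19.7 pos [ 0.6325 -0.1662  0.2659] stand mm [65.   0.2] tool y -97.9 w 87.3 ft [-0.5  0.3 -0.6] q7 -1.59
19.7 [ 0.6325 -0.1662  0.2659] [-3.134e+00  2.170e-01  1.000e-03] [-0.48  0.33 -0.56]
```

View pics/c2.png

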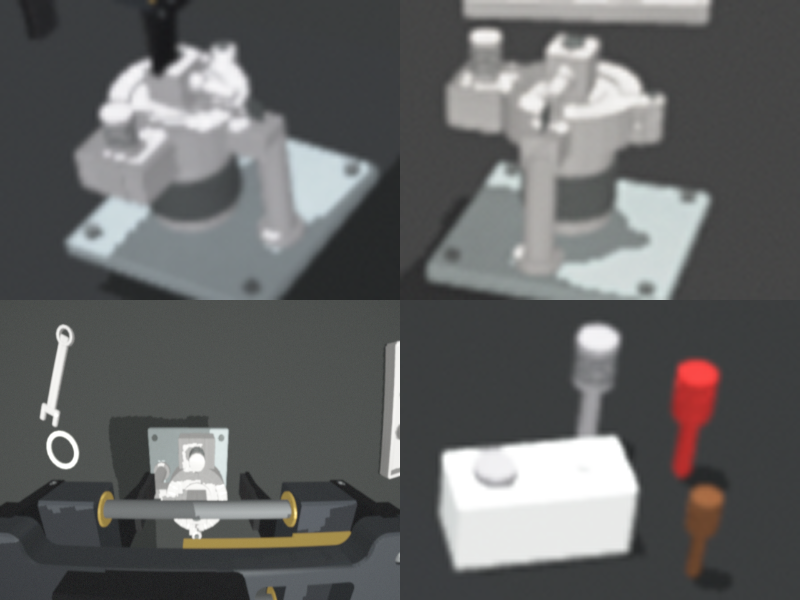

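Picture: the pin knob sits on the closed lugs (118,118 in the first panel), the nozzle faces the blade, and the plug is still in the rack. I'll descend over the lugs and squeeze.

Request:
send_rows:
  force: 30
  rows:
    - {"hand": 87,"x": 0,"y": 0,"z": -30,"roll": 0}
    - {"hand": 87,"x": 0,"y": 0,"z": -30,"roll": 0}
    - {"hand": 87,"x": 0,"y": 0,"z": -25,"roll": 0}
    - {"hand": 87,"x": 0,"y": 0,"z": -15,"roll": 0}
    - {"hand": 87,"x": 0,"y": 0,"z": -8,"roll": 0}
    - {"hand": 87,"x": 0,"y": 0,"z": 0,"roll": 0}
    - {"hand": 87,"x": 0,"y": 0,"z": 0,"roll": 0}

```text
time: 20.55
position: [0.6334, -0.1664, 0.1595]
tool_rot: [3.134, -0.219, 0.003]
ft_force: [1.1, 0.5, -0.5]
grip_width: 0.998
grip_force: 0.0
```

```bash
python3 sf.py
```

```text
t 20.55 pos [ 0.6334 -0.1664  0.1595] stand mm [66.   0.1] tool y -98.0 w 86.9 ft [ 1.1  0.5 -0.5] q7 -1.61
```

Request:
send_rows:
  force: 30
  rows:
    - {"hand": 45,"x": 0,"y": 0,"z": 0,"roll": 0}
    - {"hand": 45,"x": 0,"y": 0,"z": 0,"roll": 0}
    - {"hand": 45,"x": 0,"y": 0,"z": 0,"roll": 0}
    - {"hand": 45,"x": 0,"y": 0,"z": 0,"roll": 0}
    - {"hand": 45,"x": 0,"y": 0,"z": 0,"roll": 0}
    - {"hand": 45,"x": 0,"y": 0,"z": 0,"roll": 0}
    - {"hand": 45,"x": 0,"y": 0,"z": 0,"roll": 0}
    - {"hand": 45,"x": 0,"y": 0,"z": 0,"roll": 0}
    - {"hand": 45,"x": 0,"y": 0,"z": 0,"roll": 0}
    - {"hand": 45,"x": 0,"y": 0,"z": 0,"roll": 0}

```text
time: 21.55
position: [0.6329, -0.1654, 0.1584]
tool_rot: [-3.133, 0.219, -0.0]
ft_force: [-0.1, 4.2, 1.6]
grip_width: 0.619
grip_force: 30.0
```

```bash
python3 sf.py; python3 -c "
from bench import get_state;print(get_state()['grip_force'])"
```

```text
t 21.55 pos [ 0.6329 -0.1654  0.1584] stand mm [65.3  1.1] tool y -98.0 w 53.9 ft [-0.1  4.2  1.6] q7 -1.61
29.99683031346649
```

Squeezed at 53.9 mm (54 means shut) with 30 N. Handing in.

```bash
python3 -c "
from bench import close_job;print(close_job())"
```

```text
the job is handed in; nothing more can be done
None
```

I handed the job in at about 22 s with no verdict shown: by image and sensor readings the nozzle faces the blade, the clamp is shut, the pin is seated, and the lugs are held at 53.9 mm with 30 N.

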